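Push the row of cake slices home in the display lane

TASK

Three strawberry cake slices stand in a touching row in the brass-railed display lane. Push the whole row gently along the lane with the fingertips, touching only the rearmost slice, until the front slice rests against the end stop and the row is closed up behind it. Keep the row together on the way, do not lift, tip or squash the slices, and leave the fourth slice outside the lane, the tartlet and the bundt cake where they stand.

Things in the scene. Friction and masses are not known exactly. Their poses are not given: they have to be found in the camera images.
- lane_stop (a point): Inner face of the end stop, a fixed upright brass plate (128 mm wide, 8 mm thick, top 46 mm above the counter) closing the lane's left end; this point is on the lane's centre line, 23 mm above the counter (17 mm above the lane floor). Its x axis points along the lane from the open end towards the stop, y across the lane, z up.
- lane_entry (a point): Open right-hand end of the lane, on its centre line, at floor height, 360 mm from the stop; same axes as lane_stop. The lane is fixed: flat metal floor 6 mm above the counter, 112 mm clear between two brass side rails 8 mm thick, tops 24 mm above the counter, flaring out for 30 mm beyond this end.
- front_slice_center (a point): Front slice of the row, the nearest to the end stop: strawberry slice in a clear band, 68 mm along the lane (its x axis), 104 mm across it, solid to 34 mm high, cream to 49 mm; about 0.1 kg; this point is the centre of the solid block, 17 mm above its underside, its flat faces 34 mm ahead and behind. At the start its front face is 45 to 105 mm short of the stop.
- middle_slice_center (a point): Middle slice of the row, like the front one: 68 mm along the lane (its x axis), 104 mm across it, solid to 34 mm high, cream to 49 mm; about 0.1 kg; this point is the centre of the solid block, 17 mm above its underside, its flat faces 34 mm ahead and behind.
- rear_slice_center (a point): Rearmost slice of the row, the farthest from the stop and the one to push: 68 mm along the lane (its x axis), 104 mm across it, solid to 34 mm high, cream to 49 mm; about 0.1 kg; this point is the centre of the solid block, 17 mm above its underside, its flat faces 34 mm ahead and behind. The whole row slides with about 1 to 5 N.
- front_slice: Same front slice, origin at its underside.
- middle_slice: Same middle slice, origin at its underside.
- rear_slice: Same rear slice, origin at its underside.
- spare_slice: A fourth, identical strawberry slice standing on the counter outside the lane, beyond the far rail near the open end (70x106x49 mm); to be left alone. Origin at its underside.
- tart: Round passion-curd tartlet with a fluted shell (107 mm across, 44 mm high) on the counter beyond the end stop; to be left alone. Origin at its underside.
- bundt: Round chocolate bundt cake with pink icing (104 mm across, 84 mm high) at the back left; to be left alone. Origin at its underside.
Mind the look-alikes: they are no part of the job. Leave any black look-alike of the middle_slice alone.

How it is judged:
By the outcome, as a careful person would: the job done as asked, in the order asked, and still so for the second after the job is handed in, with the robot touching nothing.
It also fails if it takes over 32 s, if anything falls off the work surface, if the arm or the gripper's body presses on something with over 40 N, if the wrist force passes 120 N, or if a joint passes its speed limit or range.

ROBOT

A 6-joint arm with a two-finger parallel gripper is mounted at the origin on a cart in front of the work surface, level with it; the furniture and walls round the work are solid. World frame = base frame: x ahead of the robot, y to its left, z up, the work surface at z = 0. Lengths are in m, angles in rad, forces in N, time in s.
With the tool pointing down it reaches from about 0.35 to 0.85 m from the base axis. Payload 8.1 kg.
Tool frame: the origin (TCP) lies midway between the tips of the shut fingers; the grasp point (between the pads) lies 19 mm behind it (robot.tcp_to_grasp is the distance from the TCP to the grasp point, in m); z points along the fingers, y is the direction in which the jaws open and shut (so a half turn about z gives the same grasp; the last joint's range is limited). The gripper opens to 93 mm and grips with 3 to 60 N. Pads are 15 mm wide; open, the fingers measure 128 mm over their backs; the gripper's body (75 mm by 188 mm) begins 65 mm behind the grasp point.
Start: joints at [1.041, 0.13, 1.488, -0, 1.523, -0.085], TCP at [0.258, 0.542, 0.219] pointing down, gripper open.
Joint ranges: [-2.96, 2.96], [-0.89, 2.26], [0.02, 2.5], [-1.34, 4.48], [0, 2.73], [-2.66, 2.66]. Speed limits (rad/s): [2.39, 2.39, 2.79, 3.14, 3.14, 3.14].

INTERFACE

Orientations are given as a rotation vector (axis times angle).
In Python, from plant import robot gives the robot as it stands.
- The arm moves only by the tool send_rows, never from a script. Its argument "series" is a list of rows, each an object of numbers: "wx", "wy", "wz": the turn, a rotation vector about the world's x, y, z in rad; "dx", "dy", "dz": the shift along the world's x, y, z in cm; "fingers": the closure in counts, from 0 (fully open) to 255 (shut). In form: [{"wx": .., "wy": .., "wz": .., "dx": .., "dy": .., "dz": .., "fingers": ..}, ...]. A call has 1 to 20 rows; each row shifts and turns the pose as measured when the row begins; what a row does not reach is not made up. A row lasts 1/12 s, in which the tool goes at most 41.7 mm and 7.16 degrees, less where a joint would pass 70% of its speed; a pose out of reach is approached as far as the arm can. A call is refused whole if a number of a shift passes 4.17 or a number of a turn 0.125, either way. A call with a gripper value outside its range is refused whole. The fingers move at their own pace and stop on an object; "newtons" is the grip in N (left out, the last holds). Time passes only in rows, so rows that do not move let the fingers close. It gives the time, the measured TCP pose, the force and the opening at its end, in the units of the state.
- robot.read_state(): the state, without advancing time (a new reading comes with each control period).
- robot.read_camera(name): name is "side" or "top" or "wrist"; returns the picture (480x640x3 uint8, red, green, blue); there is no depth.
- robot.camera_info(name): a dict with "intrinsics" (3x3 intrinsics, pixels), "extrinsics" (4x4, takes a point from world to camera coordinates); the wrist camera has in their place "tool_from_camera" (4x4, takes a point from camera to tool coordinates, whose origin is the TCP and whose axes are the flange's). Camera axes: x right, y up, looking along -z (the intrinsics and any distortion apply to the point x, -y, -z); pixel columns grow to the right and rows downward; lengths in m; the calibration is good to about 2 mm. The wrist camera is an equidistant fisheye: a pixel r from the principal point sees the ray r / f radians off the axis. A picture is of the moment at which its call begins: read the wrist's pose just before it. camera_info takes no time and is no camera call.
- robot.close_job(): hands the job in, once; it reports no verdict.
The state is a dict: "t": time; "q": joint angles; "dq": joint speeds; "joint_torque": joint torques, N m; "tool_pos": TCP position; "orientation": TCP orientation; "force": force on the tool from outside, world axes, zero at the start; "wrist_torque": the same for the moment, N m; "opening": finger opening in m.
Only numpy, scipy, OpenCV 4.12 (cv2) and the standard library are available. Lean on these libraries where they do the work, as an engineer would, in place of code of your own. Each camera call takes 0.05 s, during which the arm holds its last target.

## Working session

There is one attempt and no reset: what is moved stays moved. The work goes in short steps, Python scripts to look and compute and a tool call to move; the robot and the scene stay as the last step left them, time stands still between calls to the robot, and variables do not carry over. Pictures are saved under pics/ and viewed, and the job is handed in when it is done.

Besides the shell and the picture viewer there is one more tool, called as a command line: name --argument value ..., lists and objects as JSON in quotes. send_rows: Moves the arm, as the interface text tells. Its arguments: {"type":"object","properties":{"series":{"type":"array","items":{"type":"object","properties":{"wx":{"type":"number"},"wy":{"type":"number"},"wz":{"type":"number"},"dx":{"type":"number"},"dy":{"type":"number"},"dz":{"type":"number"},"fingers":{"type":"number"}}}},"newtons":{"type":"number"}},"required":["series"]}

```bash
mkdir -p pics
python3 - <<'E'
from plant import robot
import cv2
print(robot.read_state())
for n in("top","side","wrist"):
    print(n,robot.camera_info(n))
    cv2.imwrite(f"pics/{n}0.png",robot.read_camera(n)[:,:,::-1])
E
```

```text
{'t': 0.0, 'q': array([ 1.04056683e+00,  1.31170665e-01,  1.48926958e+00,  1.15082143e-05,
        1.52297098e+00, -8.54256670e-02]), 'dq': array([-1.39962145e-03,  9.84582685e-05, -5.81713787e-04, -1.66704492e-03,
       -1.35083953e-03,  1.88835377e-04]), 'joint_torque': array([ 4.09980112e-04, -5.59838820e+01, -4.91762888e+01,  7.70007935e-02,
        3.51962820e-02, -1.00200257e-04]), 'tool_pos': array([0.2578752 , 0.54113901, 0.21758708]), 'orientation': array([-6.92827211e-01, -3.06366723e+00,  2.71637448e-03]), 'force': array([ 0.05193194, -0.40622738,  0.01294475]), 'wrist_torque': array([ 0.00551733, -0.03231214,  0.00595335]), 'opening': 0.09318655695028477}
top {'intrinsics': array([[440.19693395,   0.        , 319.56174706],
       [  0.        , 440.19693395, 246.15208355],
       [  0.        ,   0.        ,   1.        ]]), 'extrinsics': array([[-2.90515319e-02, -9.99529008e-01, -9.88786152e-03,
         2.06412557e-04],
       [ 9.93930405e-01, -2.99360223e-02,  1.05859264e-01,
        -6.26926676e-01],
       [-1.06105409e-01, -6.75247242e-03,  9.94331960e-01,
      
[... 379 characters left out ...]
0.48536301,  0.86103162,  0.0513838 ],
       [ 0.2210901 ,  0.83238081,  0.50819421, -1.16430203],
       [ 0.        ,  0.        ,  0.        ,  1.        ]])}
wrist {'intrinsics': array([[371.64829954,   0.        , 317.91618843],
       [  0.        , 371.64829954, 236.23074507],
       [  0.        ,   0.        ,   1.        ]]), 'tool_from_camera': array([[-2.57677043e-04,  9.53407951e-01,  3.01683961e-01,
         8.48956105e-02],
       [ 9.99999911e-01,  3.46228696e-04, -2.40053104e-04,
         3.42375678e-05],
       [-3.33320183e-04,  3.01683872e-01, -9.53407956e-01,
        -1.66274383e-01],
       [ 0.00000000e+00,  0.00000000e+00,  0.00000000e+00,
         1.00000000e+00]])}
```

View pics/top0.png

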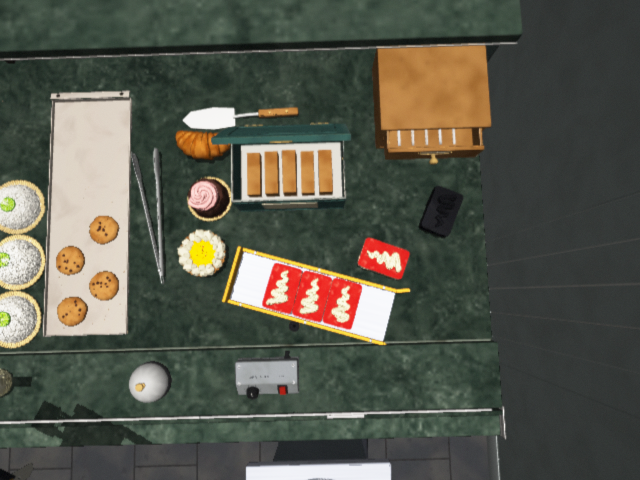

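View pics/side0.png

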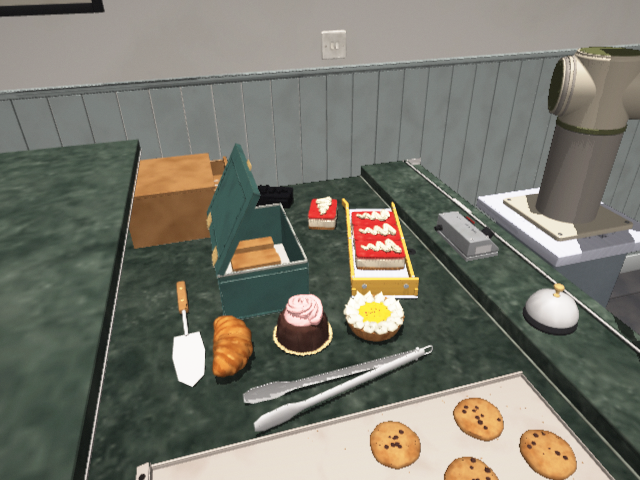

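View pics/wrist0.png

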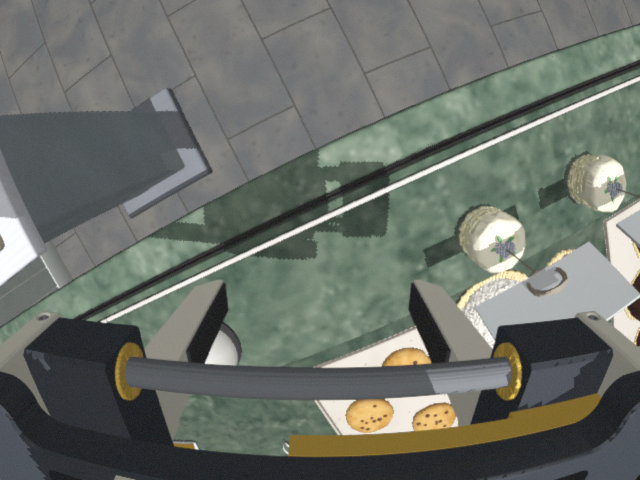

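The top view shows the lane running from the stop (232,275) to the open end (397,317). Candidates:
- Row slices at (280,287) front, (311,295) middle and (344,303) rear.
- The spare at (384,257), outside the lane.
- The black look-alike at (440,211).
- The tartlet at (202,253) and the bundt at (208,197).

I choose (344,303), the red slice in the lane farthest from the stop, and check it in a crop.

Run:
```python
import cv2
a=cv2.imread("pics/top0.png")[235:355,215:415]
cv2.imwrite("pics/c1.png",cv2.resize(a,None,fx=4,fy=4,interpolation=cv2.INTER_CUBIC))
a=cv2.imread("pics/side0.png")[180:310,290:440]
cv2.imwrite("pics/c2.png",cv2.resize(a,None,fx=4,fy=4,interpolation=cv2.INTER_CUBIC))
```

```text
(no output)
```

View pics/c1.png

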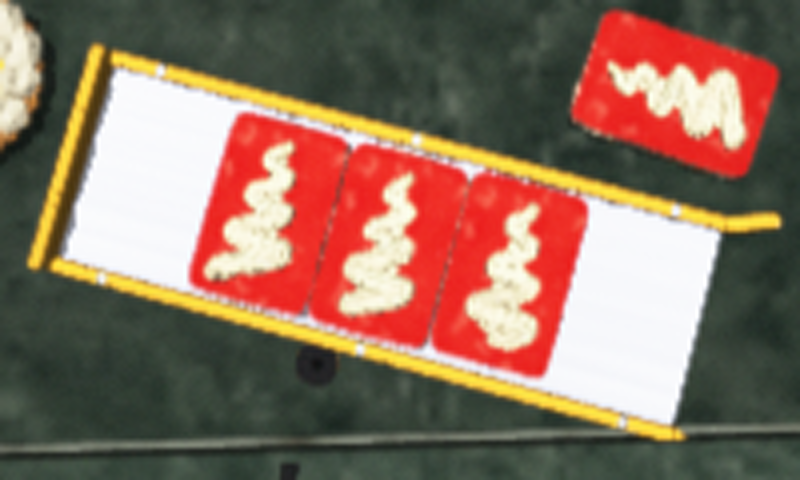

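View pics/c2.png

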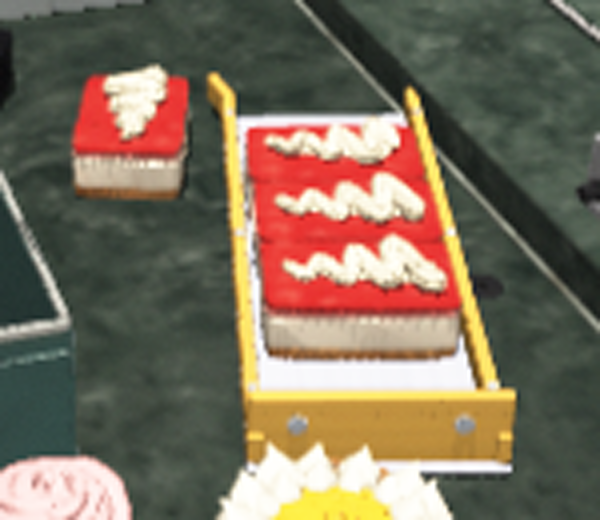

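```bash
cat > h.py <<'E'
import numpy as np
from plant import robot
I={n:robot.camera_info(n) for n in("top","side")}
def ray(n,uv):
    K,E=I[n]["intrinsics"],I[n]["extrinsics"]
    p=np.linalg.inv(K)@[uv[0],uv[1],1]; d=np.array([p[0],-p[1],-p[2]])
    R,t=E[:3,:3],E[:3,3]
    return -R.T@t, R.T@d
def plane(n,uv,z):
    c,d=ray(n,uv); return c+d*(z-c[2])/d[2]
def proj(n,P):
    K,E=I[n]["intrinsics"],I[n]["extrinsics"]
    p=E[:3,:3]@P+E[:3,3]; q=K@np.array([p[0],-p[1],-p[2]]); return q[:2]/q[2]
def tri(a,b):
    c1,d1=ray("top",a);c2,d2=ray("side",b)
    s=np.linalg.lstsq(np.c_[d1,-d2],c2-c1,rcond=None)[0]
    p,q=c1+s[0]*d1,c2+s[1]*d2
    return (p+q)/2,np.linalg.norm(p-q)
E
python3 - <<'E'
from h import *
np.set_printoptions(precision=4,suppress=True)
T=lambda x,y:(215+(x-1.5)/4,235+(y-1.5)/4)
S=lambda x,y:(290+(x-1.5)/4,180+(y-1.5)/4)
print("front far/near, rear far/near corners z=.04")
P=[plane("top",T(*c),.040) for c in((235,110),(187,287),(591,197),(547,381))]
for p in P: print(p, "side crop:",(proj("side",p)-[290,180])*4+1.5)
print("floor end")
for c in((720,232),(676,424)): print(plane("top",T(*c),.006))
print("stop inner bottom");
for c in((115,72),(64,258)): print(plane("top",T(*c),.006))
print("tri front corners", tri(T(235,110),S(263,306)),tri(T(187,287),S(462,306)))
print("stop top outer");
for c in((97,45),(30,267)): print(plane("top",T(*c),.046))
print("tri stop outer top corner",tri(T(97,45),S(246,397)),tri(T(30,267),S(516,393)))
c=sum(P)/4;f=(P[0]+P[1])/2;r=(P[2]+P[3])/2;print("ctr",c,"len",np.linalg.norm(f-r),"dir",(f-r)/np.linalg.norm(f-r),"w",np.linalg.norm(P[0]-P[1]),"front",f,"rear",r)
E
```

```text
front far/near, rear far/near corners z=.04
[0.5934 0.085  0.04  ] side crop: [268.7677 301.4751]
[0.4969 0.1132 0.04  ] side crop: [462.5655 299.7195]
[ 0.5396 -0.1102  0.04  ] side crop: [242.1907 121.0024]
[ 0.4405 -0.0823  0.04  ] side crop: [409.3254 118.4268]
floor end
[ 0.5183 -0.1856  0.006 ]
[ 0.4118 -0.1559  0.006 ]
stop inner bottom
[0.6199 0.1576 0.006 ]
[0.5144 0.1878 0.006 ]
tri front corners (array([0.5949, 0.0848, 0.0372]), np.float64(0.002838644314353161)) (array([0.4969, 0.1136, 0.0364]), np.float64(0.0002998673936696966))
stop top outer
[0.6313 0.1602 0.046 ]
[0.5104 0.198  0.046 ]
tri stop outer top corner (array([0.6323, 0.1611, 0.0404]), np.float64(0.0008386226691968889)) (array([0.5101, 0.1988, 0.043 ]), np.float64(0.0005521744778530346))
ctr [0.5176 0.0014 0.04  ] len 0.20298241251361937 dir [0.2714 0.9625 0.    ] w 0.10052044790821345 front [0.5452 0.0991 0.04  ] rear [ 0.4901 -0.0963  0.04  ]
```

Measured:
- The lane direction is about (0.28, 0.96).
- The row's rear face is centred near (0.490, -0.096).
- The row is 203 mm long (204 expected) and the slice tops are at 37–40 mm (40 expected).
- The front gap is about 77 mm, within the stated range.

I'll move to above the lane behind the rear slice, turning the jaws across the lane and half shutting them.

send_rows --series '[{"dx":1.2,"dy":-3.8,"wz":-0.08,"fingers":118},{"dx":1.2,"dy":-3.8,"wz":-0.08,"fingers":118},{"dx":1.2,"dy":-3.8,"wz":-0.08,"fingers":118},{"dx":1.2,"dy":-3.8,"wz":-0.08,"fingers":118},{"dx":1.2,"dy":-3.8,"wz":-0.08,"fingers":118},{"dx":1.2,"dy":-3.8,"wz":-0.08,"fingers":118},{"dx":1.2,"dy":-3.8,"wz":-0.08,"fingers":118},{"dx":1.2,"dy":-3.8,"wz":-0.08,"fingers":118},{"dx":1.2,"dy":-3.8,"wz":-0.08,"fingers":118},{"dx":1.2,"dy":-3.8,"wz":-0.08,"fingers":118},{"dx":1.2,"dy":-3.8,"wz":-0.08,"fingers":118},{"dx":1.2,"dy":-3.8,"wz":-0.08,"fingers":118},{"dx":1.2,"dy":-3.8,"wz":-0.08,"fingers":118},{"dx":1.2,"dy":-3.8,"wz":-0.08,"fingers":118},{"dx":1.2,"dy":-3.8,"wz":-0.08,"fingers":118},{"dx":1.2,"dy":-3.8,"wz":-0.08,"fingers":118},{"dx":1.2,"dy":-3.8,"wz":-0.08,"fingers":118}]' --newtons 20

```text
schema error: expected keys wx, wy, wz, dx, dy, dz, fingers
```

```bash
cat > st.py <<'E'
from h import *
from scipy.spatial.transform import Rotation as Ro
np.set_printoptions(precision=4,suppress=True)
d=np.array([.28,.96]);n=np.array([.96,-.28]);stop=np.array([.567,.1727])
def st():
    s=robot.read_state();R=Ro.from_rotvec(s["orientation"]).as_matrix()
    p=s["tool_pos"];e=p[:2]-stop
    print("t",s["t"],"p",p,"along",e@d,"across",e@n,"xang",np.degrees(np.arctan2(R[1,0],R[0,0])),"z",R[:,2],"F",s["force"],"open",s["opening"],"q",s["q"])
    return s
E
python3 -c "
from st import *
import cv2
st();cv2.imwrite('pics/w1.png',robot.read_camera('wrist')[:,:,::-1])"
```

```text
t 0.15 p [0.2579 0.5412 0.2178] along 0.2672701980255146 across -0.3998948495172968 xang 154.51332230170624 z [-0.0007 -0.0012 -1.    ] F [ 0.3443 -0.8615 -0.2582] open 0.09276998112704603 q [ 1.0406  0.131   1.489   0.      1.523  -0.0854]
```

View pics/w1.png

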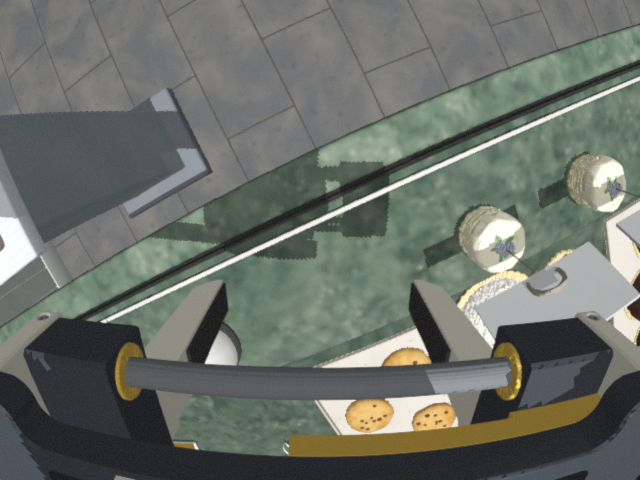

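The call was refused because every row needs all its keys, so nothing moved and the wrist view is unchanged. I'll resend it in full.

send_rows --series '[{"wx":0,"wy":0,"wz":-0.08,"dx":1.2,"dy":-3.8,"dz":0,"fingers":118},{"wx":0,"wy":0,"wz":-0.08,"dx":1.2,"dy":-3.8,"dz":0,"fingers":118},{"wx":0,"wy":0,"wz":-0.08,"dx":1.2,"dy":-3.8,"dz":0,"fingers":118},{"wx":0,"wy":0,"wz":-0.08,"dx":1.2,"dy":-3.8,"dz":0,"fingers":118},{"wx":0,"wy":0,"wz":-0.08,"dx":1.2,"dy":-3.8,"dz":0,"fingers":118},{"wx":0,"wy":0,"wz":-0.08,"dx":1.2,"dy":-3.8,"dz":0,"fingers":118},{"wx":0,"wy":0,"wz":-0.08,"dx":1.2,"dy":-3.8,"dz":0,"fingers":118},{"wx":0,"wy":0,"wz":-0.08,"dx":1.2,"dy":-3.8,"dz":0,"fingers":118},{"wx":0,"wy":0,"wz":-0.08,"dx":1.2,"dy":-3.8,"dz":0,"fingers":118},{"wx":0,"wy":0,"wz":-0.08,"dx":1.2,"dy":-3.8,"dz":0,"fingers":118},{"wx":0,"wy":0,"wz":-0.08,"dx":1.2,"dy":-3.8,"dz":0,"fingers":118},{"wx":0,"wy":0,"wz":-0.08,"dx":1.2,"dy":-3.8,"dz":0,"fingers":118},{"wx":0,"wy":0,"wz":-0.08,"dx":1.2,"dy":-3.8,"dz":0,"fingers":118},{"wx":0,"wy":0,"wz":-0.08,"dx":1.2,"dy":-3.8,"dz":0,"fingers":118},{"wx":0,"wy":0,"wz":-0.08,"dx":1.2,"dy":-3.8,"dz":0,"fingers":118},{"wx":0,"wy":0,"wz":-0.08,"dx":1.2,"dy":-3.8,"dz":0,"fingers":118},{"wx":0,"wy":0,"wz":-0.08,"dx":1.2,"dy":-3.8,"dz":0,"fingers":118}]' --newtons 20

```text
t: 1.62
tool_pos: [0.4583, -0.129, 0.2129]
orientation: [-2.513, -1.882, -0.002]
force: [0.7, -0.1, 0.8]
opening: 0.0501
```

```bash
python3 -c "
from st import *
import cv2
st();cv2.imwrite('pics/w2.png',robot.read_camera('wrist')[:,:,::-1])"
```

```text
t 1.6167 p [ 0.4583 -0.129   0.2129] along -0.32011106902475667 across -0.019870457069638317 xang 73.66197714358108 z [-0.0001  0.0019 -1.    ] F [ 0.748  -0.1052  0.8341] open 0.05006407006033732 q [-0.3836 -0.2077  1.8279  0.0018  1.5221 -0.0986]
```

View pics/w2.png

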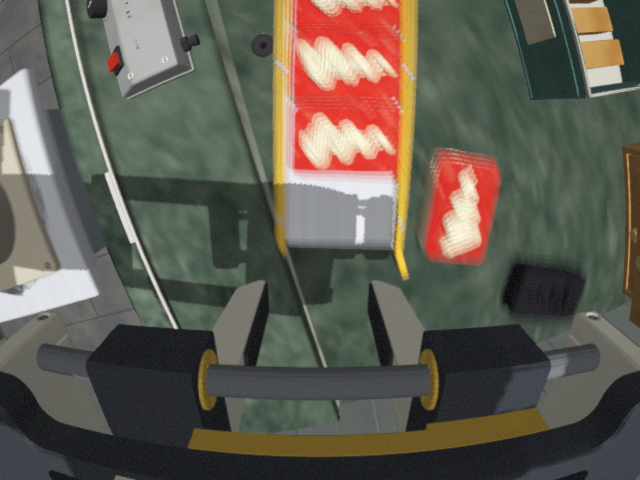

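The rear slice is straight ahead at (345,130), with the lane mouth at (340,248). I'll centre across the lane, come down part-way and measure again.

send_rows --series '[{"wx":0,"wy":0,"wz":0,"dx":1.0,"dy":-0.3,"dz":-2.5,"fingers":118},{"wx":0,"wy":0,"wz":0,"dx":1.0,"dy":-0.3,"dz":-2.5,"fingers":118},{"wx":0,"wy":0,"wz":0,"dx":0,"dy":0,"dz":-2.0,"fingers":118},{"wx":0,"wy":0,"wz":0,"dx":0,"dy":0,"dz":0,"fingers":118},{"wx":0,"wy":0,"wz":0,"dx":0,"dy":0,"dz":0,"fingers":118},{"wx":0,"wy":0,"wz":0,"dx":0,"dy":0,"dz":0,"fingers":118}]'

```text
t: 2.17
tool_pos: [0.48, -0.148, 0.141]
orientation: [2.533, 1.854, -0.002]
force: [-0.4, 0.0, -0.5]
opening: 0.05
```

```bash
python3 -c "
from st import *
import cv2
st();cv2.imwrite('pics/w3.png',robot.read_camera('wrist')[:,:,::-1])
st();a=robot.read_camera('top')[:,:,::-1];cv2.imwrite('pics/t3.png',cv2.resize(a[215:365,205:405],None,fx=4,fy=4,interpolation=cv2.INTER_CUBIC))"
```

```text
t 2.1667 p [ 0.48  -0.148  0.141] along -0.33229046992184846 across 0.006244894733566587 xang 72.42114941384274 z [ 0.0003 -0.0029 -1.    ] F [-0.4421  0.0259 -0.5127] open 0.050012068774557224 q [-0.3994 -0.0864  1.8517 -0.0026  1.3748 -0.0921]
t 2.2167 p [ 0.4804 -0.1482  0.1417] along -0.33227185394521835 across 0.006711989520268391 xang 72.42803723512623 z [ 0.0016 -0.0035 -1.    ] F [ 0.3436 -0.7661 -0.5403] open 0.04990644226502832 q [-0.3992 -0.0871  1.8511 -0.0026  1.3748 -0.092 ]
```

View pics/w3.png

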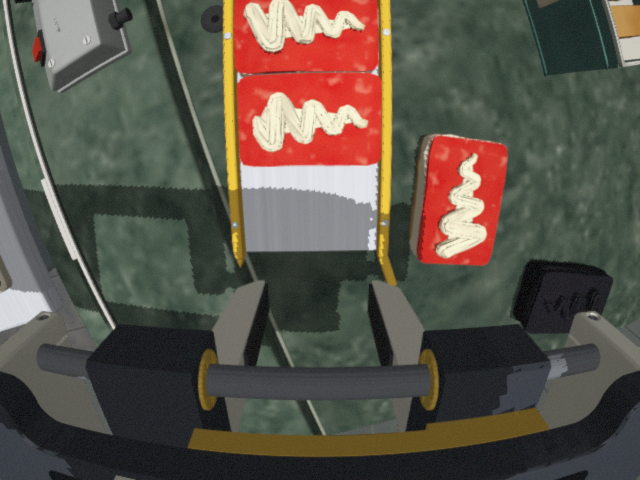

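View pics/t3.png

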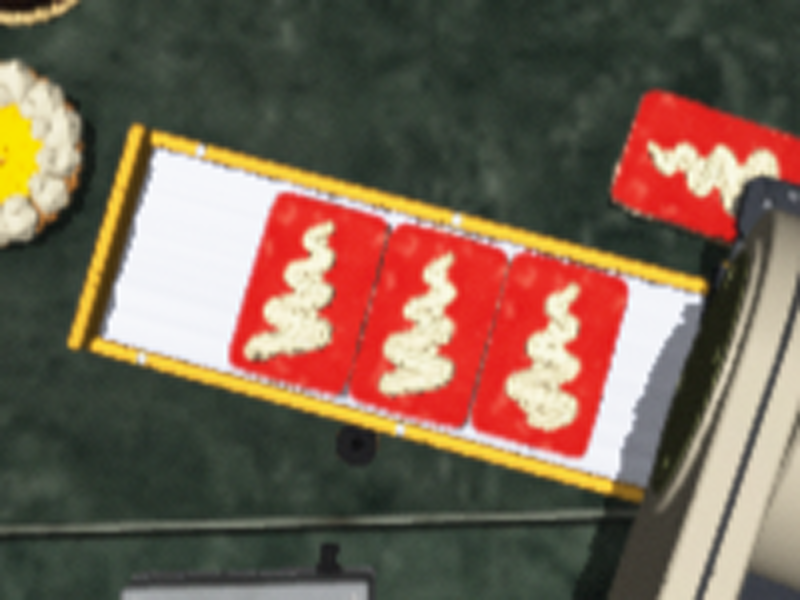

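The row is still intact. In the wrist view the rear slice's near edge runs (238,164)–(381,166), the floor end is at row 251, and the rails are at columns 230 and 387.

```bash
cat >> st.py <<'E'
W=robot.camera_info("wrist")
def wplane(s,uv,z):
    K=W["intrinsics"];v=np.array([uv[0]-K[0,2],uv[1]-K[1,2]]);r=np.linalg.norm(v);th=r/K[0,0]
    c=np.array([v[0]/r*np.sin(th),-v[1]/r*np.sin(th),-np.cos(th)])
    M=W["tool_from_camera"];R=Ro.from_rotvec(s["orientation"]).as_matrix()
    o=R@M[:3,3]+s["tool_pos"];q=R@M[:3,:3]@c
    return o+q*(z-o[2])/q[2]
E
python3 - <<'E'
from st import *
s=st()
for nm,uv,z in(("rear L",(238,164),.04),("rear R",(381,166),.04),("end L",(243,251),.006),("end R",(378,251),.006),("railL inner top near",(241,225),.024),("railL far",(236,80),.024),("railR near",(382,225),.024),("railR far",(382,60),.024),("spareTL",(427,135),.04),("spareBR",(502,262),.04)):
    p=wplane(s,uv,z);e=p[:2]-stop;print(nm,p,"along %.4f across %.4f"%(e@d,e@n))
E
```

```text
t 2.2667 p [ 0.4808 -0.1483  0.1421] along -0.332262876510284 across 0.007151642507871665 xang 72.43578096353984 z [ 0.0027 -0.0039 -1.    ] F [0.3851 0.3948 0.8956] open 0.05020048121726271 q [-0.3991 -0.0876  1.8506 -0.0026  1.3746 -0.0921]
rear L [ 0.4417 -0.0781  0.04  ] along -0.2758 across -0.0500
rear R [ 0.5408 -0.1114  0.04  ] along -0.2801 across 0.0545
end L [ 0.4109 -0.1522  0.006 ] along -0.3556 across -0.0589
end R [ 0.5235 -0.188   0.006 ] along -0.3584 across 0.0592
railL inner top near [ 0.423  -0.1258  0.024 ] along -0.3269 across -0.0546
railL far [ 0.4576 -0.0163  0.024 ] along -0.2121 across -0.0521
railR near [ 0.5312 -0.1602  0.024 ] along -0.3296 across 0.0588
railR far [ 0.5674 -0.0353  0.024 ] along -0.1996 across 0.0587
spareTL [ 0.5806 -0.0987  0.04  ] along -0.2567 across 0.0891
spareBR [ 0.6229 -0.2181  0.04  ] along -0.3595 across 0.1631
```

The wrist view agrees with the top view to within 3–4 mm: rear face about 278–281 mm from the stop, lane centre offset about +2.5 mm. I'll descend behind the rear slice.

send_rows --series '[{"wx":0,"wy":0,"wz":0.01,"dx":-0.4,"dy":0.1,"dz":-2.5,"fingers":118},{"wx":0,"wy":0,"wz":0,"dx":0,"dy":0,"dz":-2.5,"fingers":118},{"wx":0,"wy":0,"wz":0,"dx":0,"dy":0,"dz":-2.5,"fingers":118},{"wx":0,"wy":0,"wz":0,"dx":0,"dy":0,"dz":-2.0,"fingers":118},{"wx":0,"wy":0,"wz":0,"dx":0,"dy":0,"dz":-0.8,"fingers":118},{"wx":0,"wy":0,"wz":0,"dx":0,"dy":0,"dz":0,"fingers":118},{"wx":0,"wy":0,"wz":0,"dx":0,"dy":0,"dz":0,"fingers":118}]'

```text
t: 2.85
tool_pos: [0.4846, -0.1485, 0.0488]
orientation: [2.503, 1.86, 0.017]
force: [0.6, -0.6, -1.0]
opening: 0.05
```

```bash
python3 -c "
from st import *
st()"
```

```text
t 2.85 p [ 0.4846 -0.1485  0.0488] along -0.3313744829439576 across 0.010839434507445723 xang 73.24928122079152 z [ 0.0228 -0.0121 -0.9997] F [ 0.5629 -0.5717 -0.9901] open 0.04999512566432989 q [-0.3967  0.0077  1.9403 -0.0025  1.168  -0.1034]
```

send_rows --series '[{"wx":0.012,"wy":0.023,"wz":0,"dx":-0.9,"dy":0.25,"dz":0,"fingers":118},{"wx":0,"wy":0,"wz":0,"dx":0,"dy":0,"dz":-0.9,"fingers":118},{"wx":0,"wy":0,"wz":0,"dx":0,"dy":0,"dz":-0.9,"fingers":118},{"wx":0,"wy":0,"wz":0,"dx":0,"dy":0,"dz":-0.6,"fingers":118},{"wx":0,"wy":0,"wz":0,"dx":0,"dy":0,"dz":0,"fingers":118}]'

```text
t: 3.27
tool_pos: [0.4811, -0.1478, 0.03]
orientation: [2.512, 1.869, 0.009]
force: [0.0, -0.3, -0.0]
opening: 0.0501
```

```bash
python3 -c "
from st import *
st()"
```

```text
t 3.2667 p [ 0.4811 -0.1478  0.03  ] along -0.3317148700160279 across 0.007294118074839842 xang 73.29418001658391 z [ 0.0111 -0.0048 -0.9999] F [ 0.0317 -0.3006 -0.0187] open 0.050128766247037895 q [-0.3998  0.0394  1.9464 -0.0001  1.1437 -0.1082]
```

send_rows --series '[{"wx":0.005,"wy":0.011,"wz":0,"dx":-0.6,"dy":0.15,"dz":-0.4,"fingers":118},{"wx":0,"wy":0.002,"wz":0,"dx":-0.1,"dy":0,"dz":-0.5,"fingers":118},{"wx":0,"wy":0.002,"wz":0,"dx":-0.1,"dy":0,"dz":-0.5,"fingers":118},{"wx":0,"wy":0,"wz":0,"dx":0,"dy":0,"dz":0,"fingers":118},{"wx":0,"wy":0,"wz":0,"dx":0,"dy":0,"dz":0,"fingers":118}]'

```text
t: 3.68
tool_pos: [0.4723, -0.1461, 0.0142]
orientation: [-2.518, -1.873, 0.006]
force: [-0.2, 0.2, 0.1]
opening: 0.0501
```

```bash
python3 -c "
from st import *
import cv2
st();cv2.imwrite('pics/w4.png',robot.read_camera('wrist')[:,:,::-1])"
```

```text
t 3.6833 p [ 0.4723 -0.1461  0.0142] along -0.33258487231618644 across -0.001645009607704591 xang 73.29321423257204 z [-0.0055  0.0006 -1.    ] F [-0.1775  0.2219  0.1265] open 0.05010088839979936 q [-0.4026  0.0583  1.9599 -0.0018  1.1287 -0.1102]
```

View pics/w4.png

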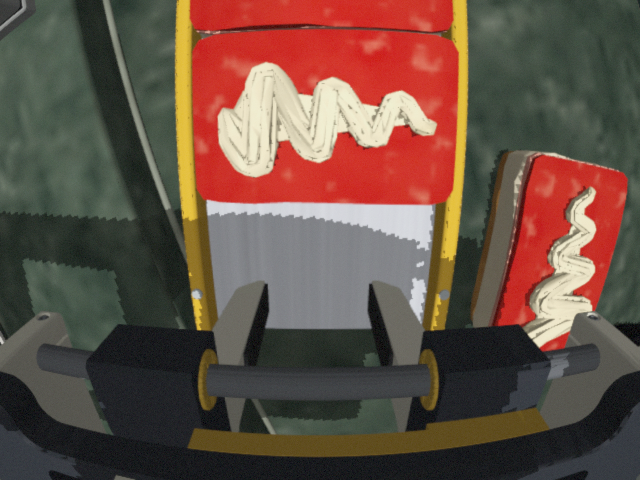

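The fingers are inside the rails and centred (rail edges at 200 and 437, fingers centred on 318), clear of the rear slice and the spare. I'll approach slowly.

send_rows --series '[{"wx":0,"wy":0,"wz":0,"dx":0.28,"dy":0.96,"dz":0,"fingers":118},{"wx":0,"wy":0,"wz":0,"dx":0.28,"dy":0.96,"dz":0,"fingers":118},{"wx":0,"wy":0,"wz":0,"dx":0.17,"dy":0.58,"dz":0,"fingers":118},{"wx":0,"wy":0,"wz":0,"dx":0.08,"dy":0.29,"dz":0,"fingers":118},{"wx":0,"wy":0,"wz":0,"dx":0.08,"dy":0.29,"dz":0,"fingers":118}]'

```text
t: 4.15
tool_pos: [0.4826, -0.1123, 0.0149]
orientation: [-2.519, -1.873, 0.005]
force: [-0.6, 0.5, 0.5]
opening: 0.0498
```

```bash
python3 -c "
from st import *
st()"
```

```text
t 4.15 p [ 0.4826 -0.1123  0.0149] along -0.2972069927844241 across -0.001258272998705008 xang 73.2578881193853 z [-0.0043  0.0005 -1.    ] F [-0.6066  0.5408  0.4651] open 0.04976065416772569 q [-0.3314  0.0589  1.9578 -0.001   1.1292 -0.0388]
```

Now the slow push, 2–3 mm per row.

send_rows --series '[{"wx":0,"wy":0,"wz":0,"dx":0.06,"dy":0.19,"dz":0,"fingers":118},{"wx":0,"wy":0,"wz":0,"dx":0.06,"dy":0.19,"dz":0,"fingers":118},{"wx":0,"wy":0,"wz":0,"dx":0.06,"dy":0.19,"dz":0,"fingers":118},{"wx":0,"wy":0,"wz":0,"dx":0.06,"dy":0.19,"dz":0,"fingers":118},{"wx":0,"wy":0,"wz":0,"dx":0.06,"dy":0.19,"dz":0,"fingers":118},{"wx":0,"wy":0,"wz":0,"dx":0.06,"dy":0.19,"dz":0,"fingers":118},{"wx":0,"wy":0,"wz":0,"dx":0.06,"dy":0.19,"dz":0,"fingers":118},{"wx":0,"wy":0,"wz":0,"dx":0.06,"dy":0.19,"dz":0,"fingers":118},{"wx":0,"wy":0,"wz":0,"dx":0.06,"dy":0.19,"dz":0,"fingers":118},{"wx":0,"wy":0,"wz":0,"dx":0.06,"dy":0.19,"dz":0,"fingers":118}]'

```text
t: 4.98
tool_pos: [0.4893, -0.0922, 0.0153]
orientation: [-2.52, -1.874, 0.007]
force: [0.1, -2.2, 0.0]
opening: 0.0499
```

```bash
python3 -c "
from st import *
import cv2
st();cv2.imwrite('pics/w5.png',robot.read_camera('wrist')[:,:,::-1])
a=robot.read_camera('side')[:,:,::-1];cv2.imwrite('pics/s5.png',cv2.resize(a[160:310,280:480],None,fx=4,fy=4,interpolation=cv2.INTER_CUBIC))"
```

```text
t 4.9833 p [ 0.4893 -0.0922  0.0153] along -0.2761007426698362 across -0.00041801052545829733 xang 73.29161255204701 z [-0.0043 -0.0017 -1.    ] F [ 0.1452 -2.2154  0.0301] open 0.04989739395538385 q [-0.2872  0.0642  1.9514 -0.0031  1.1296  0.0057]
```

View pics/w5.png

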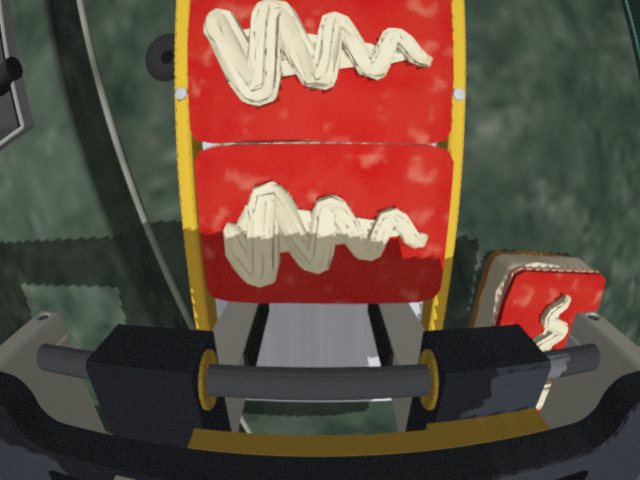

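View pics/s5.png

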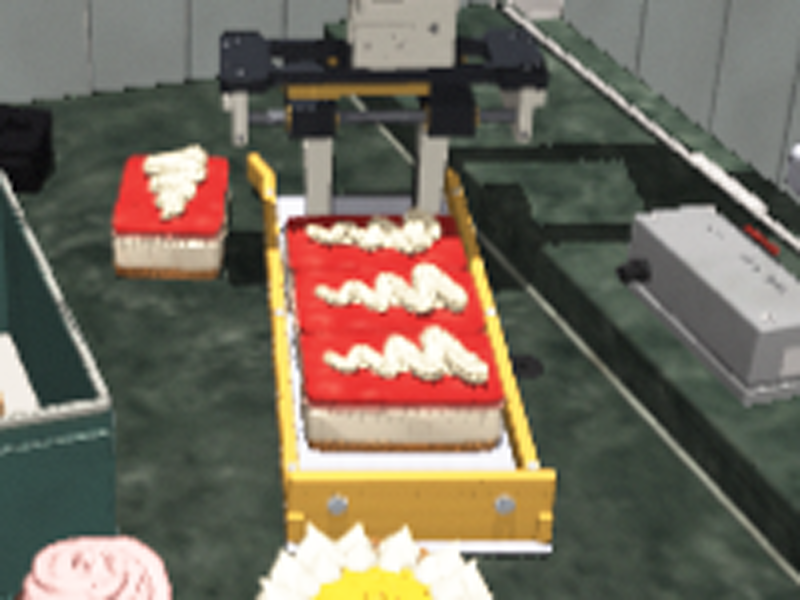

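The fingers are in contact at about 2 N and the row is moving together, square in the lane. About 64 mm remains, so I'll push on.

send_rows --series '[{"wx":0,"wy":0,"wz":0,"dx":0.08,"dy":0.29,"dz":0,"fingers":118},{"wx":0,"wy":0,"wz":0,"dx":0.08,"dy":0.29,"dz":0,"fingers":118},{"wx":0,"wy":0,"wz":0,"dx":0.08,"dy":0.29,"dz":0,"fingers":118},{"wx":0,"wy":0,"wz":0,"dx":0.08,"dy":0.29,"dz":0,"fingers":118},{"wx":0,"wy":0,"wz":0,"dx":0.08,"dy":0.29,"dz":0,"fingers":118},{"wx":0,"wy":0,"wz":0,"dx":0.08,"dy":0.29,"dz":0,"fingers":118},{"wx":0,"wy":0,"wz":0,"dx":0.08,"dy":0.29,"dz":0,"fingers":118},{"wx":0,"wy":0,"wz":0,"dx":0.08,"dy":0.29,"dz":0,"fingers":118},{"wx":0,"wy":0,"wz":0,"dx":0.08,"dy":0.29,"dz":0,"fingers":118},{"wx":0,"wy":0,"wz":0,"dx":0.08,"dy":0.29,"dz":0,"fingers":118}]'

```text
t: 5.92
tool_pos: [0.4981, -0.0603, 0.0153]
orientation: [-2.52, -1.874, 0.007]
force: [0.1, -1.6, 0.4]
opening: 0.0497
```

```bash
python3 -c "
from st import *
st()"
```

```text
t 5.9167 p [ 0.4981 -0.0603  0.0153] along -0.2430256818063622 across -0.0009326892326257434 xang 73.29062510085119 z [-0.0042 -0.0016 -1.    ] F [ 0.0812 -1.5781  0.4427] open 0.04973685346157283 q [-0.2209  0.0743  1.9408 -0.0028  1.1303  0.072 ]
```

send_rows --series '[{"wx":0,"wy":0,"wz":0,"dx":0.08,"dy":0.29,"dz":0,"fingers":118},{"wx":0,"wy":0,"wz":0,"dx":0.08,"dy":0.29,"dz":0,"fingers":118},{"wx":0,"wy":0,"wz":0,"dx":0.08,"dy":0.29,"dz":0,"fingers":118},{"wx":0,"wy":0,"wz":0,"dx":0.08,"dy":0.29,"dz":0,"fingers":118},{"wx":0,"wy":0,"wz":0,"dx":0.08,"dy":0.29,"dz":0,"fingers":118},{"wx":0,"wy":0,"wz":0,"dx":0.06,"dy":0.19,"dz":0,"fingers":118},{"wx":0,"wy":0,"wz":0,"dx":0.06,"dy":0.19,"dz":0,"fingers":118},{"wx":0,"wy":0,"wz":0,"dx":0.03,"dy":0.1,"dz":0,"fingers":118}]'

```text
t: 6.58
tool_pos: [0.5042, -0.0384, 0.0153]
orientation: [-2.519, -1.875, 0.007]
force: [0.0, -2.7, 0.5]
opening: 0.0498
```

```bash
python3 -c "
from st import *
import cv2
st()
a=robot.read_camera('top')[:,:,::-1];cv2.imwrite('pics/t6.png',cv2.resize(a[215:365,205:405],None,fx=4,fy=4,interpolation=cv2.INTER_CUBIC))
a=robot.read_camera('side')[:,:,::-1];cv2.imwrite('pics/s6.png',cv2.resize(a[160:310,280:480],None,fx=4,fy=4,interpolation=cv2.INTER_CUBIC))"
```

```text
t 6.5833 p [ 0.5042 -0.0384  0.0153] along -0.22024565924531556 across -0.0011692162139516973 xang 73.32012554955867 z [-0.0043 -0.0016 -1.    ] F [ 0.0105 -2.6845  0.5068] open 0.04977837711659123 q [-0.1757  0.0848  1.9296 -0.0026  1.1312  0.1165]
```

View pics/t6.png

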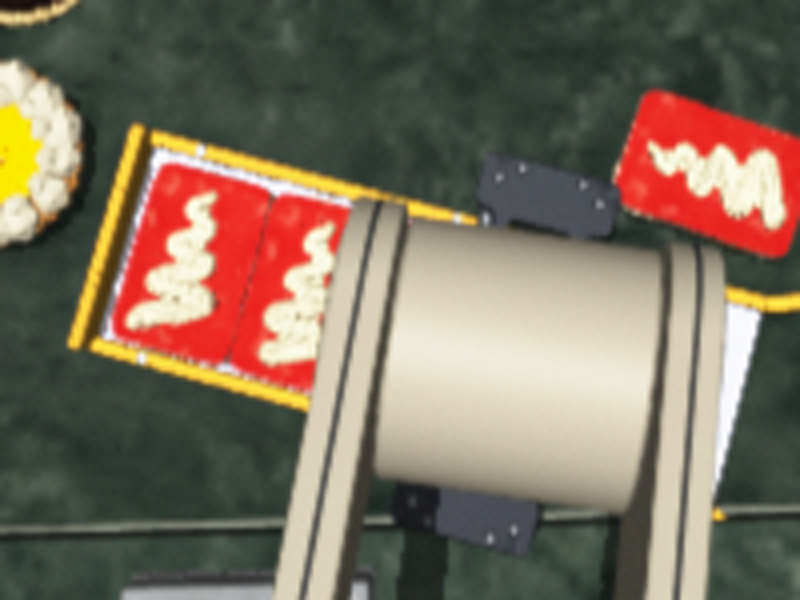

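View pics/s6.png

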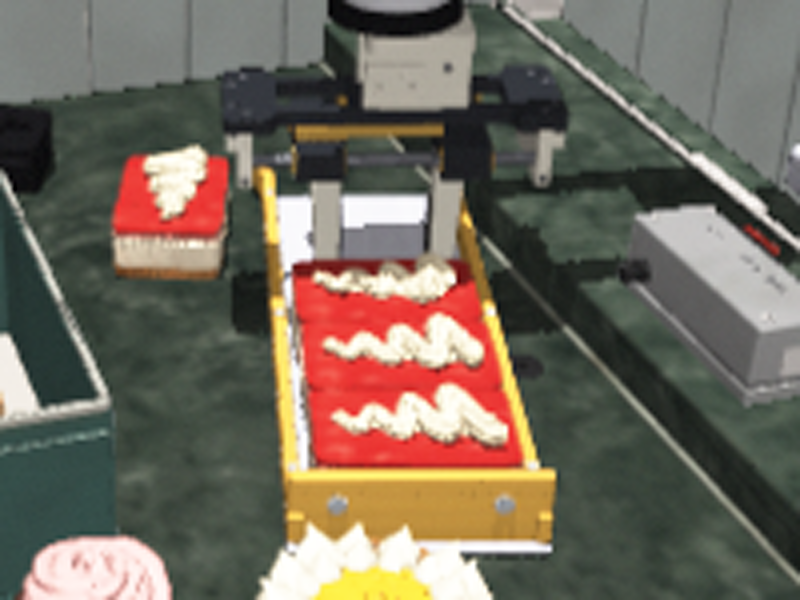

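The front slice is nearly at the stop (crop 112–160, still a sliver of floor). I'll finish with 1 mm rows and watch the force.

send_rows --series '[{"wx":0,"wy":0,"wz":0,"dx":0.03,"dy":0.1,"dz":0,"fingers":118},{"wx":0,"wy":0,"wz":0,"dx":0.03,"dy":0.1,"dz":0,"fingers":118},{"wx":0,"wy":0,"wz":0,"dx":0.03,"dy":0.1,"dz":0,"fingers":118},{"wx":0,"wy":0,"wz":0,"dx":0.03,"dy":0.1,"dz":0,"fingers":118},{"wx":0,"wy":0,"wz":0,"dx":0.03,"dy":0.1,"dz":0,"fingers":118}]'

```text
t: 7.1
tool_pos: [0.5056, -0.0336, 0.0152]
orientation: [-2.52, -1.874, 0.007]
force: [-0.2, -2.2, 0.3]
opening: 0.05
```

```bash
python3 -c "
from st import *
st()"
```

```text
t 7.1 p [ 0.5056 -0.0336  0.0152] along -0.21520742576716761 across -0.0011783004058901806 xang 73.29256983847242 z [-0.0046 -0.0018 -1.    ] F [-0.2001 -2.1519  0.3096] open 0.050014835285598386 q [-0.1656  0.0879  1.9264 -0.0028  1.1316  0.1272]
```

send_rows --series '[{"wx":0,"wy":0,"wz":0,"dx":0.03,"dy":0.1,"dz":0,"fingers":118},{"wx":0,"wy":0,"wz":0,"dx":0.03,"dy":0.1,"dz":0,"fingers":118},{"wx":0,"wy":0,"wz":0,"dx":0.03,"dy":0.1,"dz":0,"fingers":118}]'

```text
t: 7.35
tool_pos: [0.5066, -0.0304, 0.0152]
orientation: [-2.52, -1.874, 0.008]
force: [-0.6, -2.2, 0.5]
opening: 0.0502
```

```bash
python3 -c "
from st import *
import cv2
st()
a=robot.read_camera('top')[:,:,::-1];cv2.imwrite('pics/t7.png',cv2.resize(a[240:310,215:295],None,fx=8,fy=8,interpolation=cv2.INTER_CUBIC))"
```

```text
t 7.35 p [ 0.5066 -0.0304  0.0152] along -0.2118853582851648 across -0.0011147962380702351 xang 73.27985420185986 z [-0.0046 -0.0019 -1.    ] F [-0.6444 -2.1803  0.5228] open 0.050199464098611306 q [-0.1591  0.0899  1.9242 -0.0028  1.1317  0.134 ]
```

View pics/t7.png

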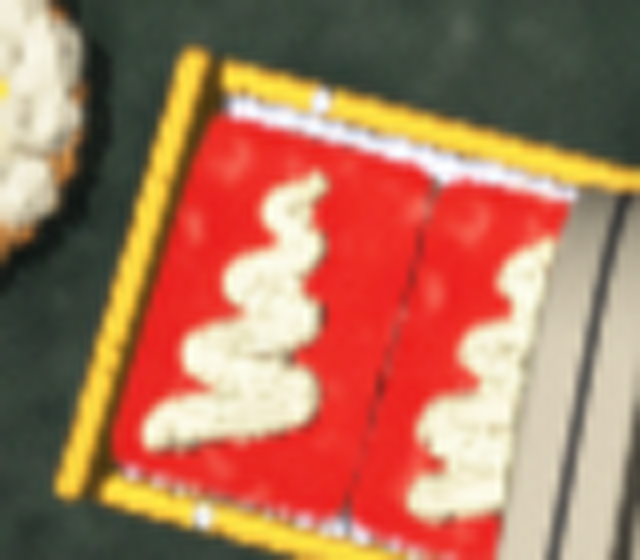

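send_rows --series '[{"wx":0,"wy":0,"wz":0,"dx":0.03,"dy":0.1,"dz":0,"fingers":118},{"wx":0,"wy":0,"wz":0,"dx":0.03,"dy":0.1,"dz":0,"fingers":118}]'

```text
t: 7.57
tool_pos: [0.5071, -0.0285, 0.0152]
orientation: [-2.52, -1.875, 0.009]
force: [-3.6, -9.1, 2.0]
opening: 0.0496
```

```bash
python3 -c "
from st import *
st()"
```

```text
t 7.5667 p [ 0.5071 -0.0285  0.0152] along -0.20995354919088902 across -0.001119198565418334 xang 73.29207266126531 z [-0.0049 -0.0026 -1.    ] F [-3.6018 -9.0761  1.987 ] open 0.04964780545906596 q [-0.1547  0.0913  1.9227 -0.0037  1.132   0.1385]
```

The force jumped from 2 to 10 N, so the row is against the stop. I'll back straight off along the lane.

send_rows --series '[{"wx":0,"wy":0,"wz":0,"dx":0,"dy":0,"dz":0,"fingers":118},{"wx":0,"wy":0,"wz":0,"dx":-0.06,"dy":-0.19,"dz":0,"fingers":118},{"wx":0,"wy":0,"wz":0,"dx":-0.14,"dy":-0.48,"dz":0,"fingers":118},{"wx":0,"wy":0,"wz":0,"dx":-0.28,"dy":-0.96,"dz":0,"fingers":118},{"wx":0,"wy":0,"wz":0,"dx":-0.28,"dy":-0.96,"dz":0,"fingers":118},{"wx":0,"wy":0,"wz":0,"dx":-0.28,"dy":-0.96,"dz":0,"fingers":118},{"wx":0,"wy":0,"wz":0,"dx":-0.28,"dy":-0.96,"dz":0,"fingers":118},{"wx":0,"wy":0,"wz":0,"dx":0,"dy":0,"dz":0,"fingers":118}]'

```text
t: 8.23
tool_pos: [0.4926, -0.0772, 0.0152]
orientation: [-2.518, -1.876, 0.007]
force: [0.4, 0.4, 0.4]
opening: 0.0497
```

```bash
python3 -c "
from st import *
import cv2
st();cv2.imwrite('pics/w8.png',robot.read_camera('wrist')[:,:,::-1])
a=robot.read_camera('side')[:,:,::-1];cv2.imwrite('pics/s8.png',cv2.resize(a[160:310,280:480],None,fx=4,fy=4,interpolation=cv2.INTER_CUBIC))"
```

```text
t 8.2333 p [ 0.4926 -0.0772  0.0152] along -0.2607005209527088 across -0.0014826714731882584 xang 73.35780862189577 z [-0.0045 -0.0012 -1.    ] F [0.3664 0.3894 0.4499] open 0.04967657061304247 q [-0.2565  0.0665  1.9491 -0.0026  1.13    0.0351]
```

View pics/w8.png

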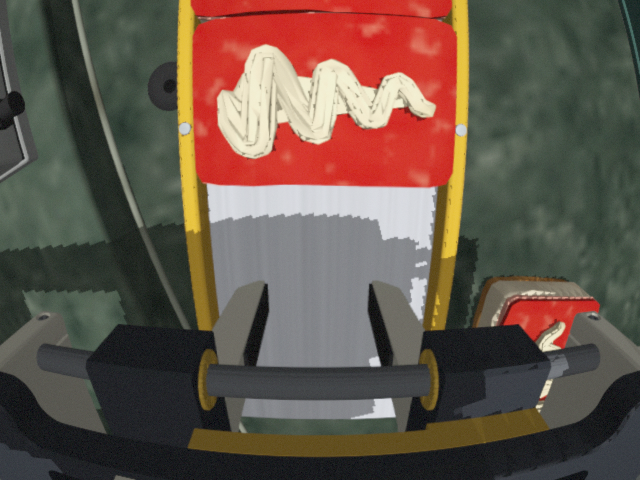

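View pics/s8.png

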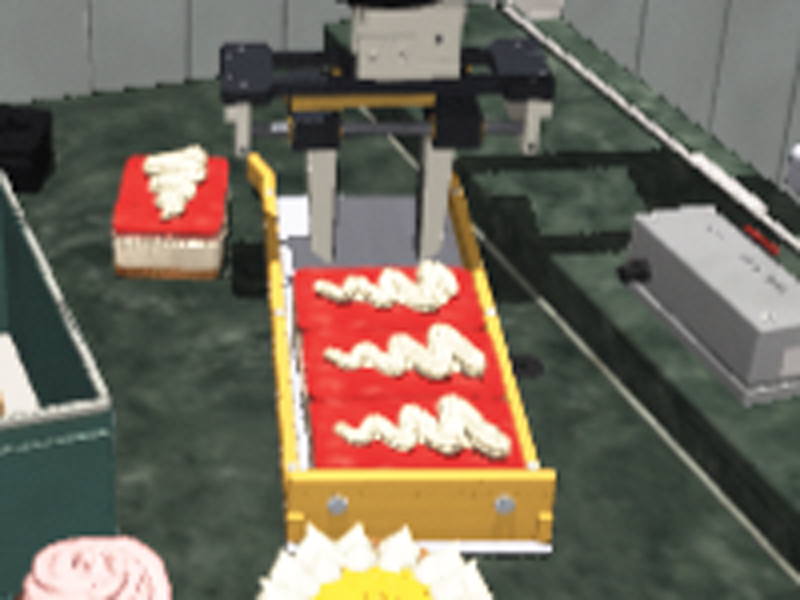

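The fingers have released cleanly, the row is closed with its rear edge square (row 186), and the spare is undisturbed. I'll lift, move clear and check from the top.

send_rows --series '[{"wx":0,"wy":0,"wz":0,"dx":0,"dy":0,"dz":2,"fingers":118},{"wx":0,"wy":0,"wz":0,"dx":0,"dy":0,"dz":3,"fingers":118},{"wx":0,"wy":0,"wz":0,"dx":0,"dy":0,"dz":3,"fingers":118},{"wx":0,"wy":0,"wz":0,"dx":0,"dy":0,"dz":3,"fingers":118},{"wx":0,"wy":0,"wz":0,"dx":0,"dy":0,"dz":3,"fingers":118},{"wx":0,"wy":0,"wz":0,"dx":-0.5,"dy":-3,"dz":2,"fingers":118},{"wx":0,"wy":0,"wz":0,"dx":-0.5,"dy":-3,"dz":2,"fingers":118},{"wx":0,"wy":0,"wz":0,"dx":-0.5,"dy":-3,"dz":0,"fingers":118},{"wx":0,"wy":0,"wz":0,"dx":-0.5,"dy":-3,"dz":0,"fingers":118},{"wx":0,"wy":0,"wz":0,"dx":-0.5,"dy":-3,"dz":0,"fingers":118},{"wx":0,"wy":0,"wz":0,"dx":0,"dy":0,"dz":0,"fingers":118},{"wx":0,"wy":0,"wz":0,"dx":0,"dy":0,"dz":0,"fingers":118},{"wx":0,"wy":0,"wz":0,"dx":0,"dy":0,"dz":0,"fingers":118}]'

```text
t: 9.42
tool_pos: [0.4643, -0.2275, 0.2052]
orientation: [-2.515, -1.88, 0.005]
force: [0.1, -0.5, 0.8]
opening: 0.0499
```

```bash
python3 -c "
from st import *
import cv2
st()
a=robot.read_camera('top')[:,:,::-1];cv2.imwrite('pics/t9full.png',a);cv2.imwrite('pics/t9.png',cv2.resize(a[235:355,215:375],None,fx=5,fy=5,interpolation=cv2.INTER_CUBIC))
b=cv2.imread('pics/top0.png')
for n,(x0,x1,y0,y1) in dict(tart=(170,226,225,278),bundt=(180,235,170,222),black=(415,465,180,240)).items(): print(n,'mean diff',cv2.absdiff(a[y0:y1,x0:x1].copy(),b[y0:y1,x0:x1].copy()).mean())
"
```

```text
t 9.4167 p [ 0.4643 -0.2275  0.2052] along -0.41290991303818814 across 0.013418851355288775 xang 73.57833246193653 z [-0.0034 -0.0004 -1.    ] F [ 0.0735 -0.4869  0.7635] open 0.04990206386251952 q [-0.5532 -0.0858  1.7321 -0.0021  1.4979 -0.2664]
tart mean diff 2.220687331536388
bundt mean diff 2.2907925407925407
black mean diff 1.714888888888889
```

View pics/t9.png

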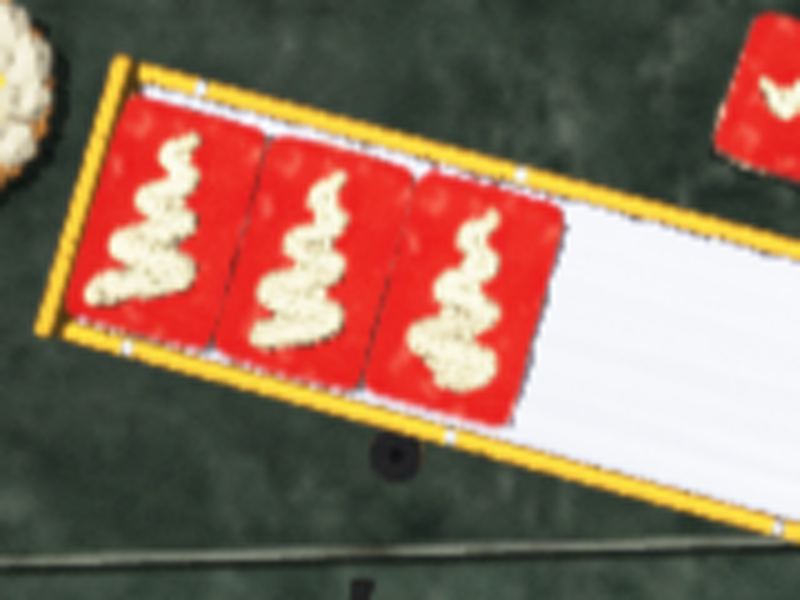

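The top view shows the front slice against the stop and all three closed up and square. The tart, bundt and black look-alike regions match the first picture. I'll hand in.

```bash
python3 -c "
from st import *
print(robot.close_job())"
```

```text
the job is handed in; nothing more can be done
None
```

I pushed the row of three slices about 77 mm along the lane until the front slice came up against the end stop, then handed the job in at about 9.5 s. I used half-open vertical fingertips on the rear face of the rear slice only.

- **Force:** it stayed at about 2–3 N while the row slid and rose to about 10 N at the stop. I stopped pushing there, backed straight off, lifted and moved clear, and it returned to about zero.
- **Row:** in the last top and side pictures the front slice is against the stop and the three slices are closed up, square and upright.
- **Other items:** the tartlet, bundt and black look-alike matched their first picture in a pixel comparison. I judged the spare slice unmoved by eye only.
- **Disagreements:** the top and wrist views differed by 3–4 mm on the lane and the rear face. My two-view slice-top height came out at 37 mm against the stated 40 mm. The first move call was refused for missing keys, and nothing moved.

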